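# Fit the clamping ring and hold the guide rod through both bushes

## Task

Slip the black clamping ring over the slotted brass neck on top of the guide bracket and let it sit down on the shoulder. Then take the steel guide rod (the longer one, not the brass one) out of the wooden block and thread it straight down through the upper and the lower bush until its tip sticks out about 15 mm below the lower bush. The rod would drop straight through, so finish still holding it there, steady and off the desk, ready for a colleague to tighten the ring with the hex key; leave the brass rod, the hex key and the grease tube alone.

Things in the scene. Friction and masses are not known exactly. Their poses are not given: they have to be found in the camera images.
- bracket: Grey bracket, fixed; origin on the mat (z=0) under the vertical axis of its two brass bushes, +x towards its upright (43 to 61 mm behind the axis). Bores 14.4 mm. Lower bush 45 to 66 mm above the mat, mouth countersunk to 20 mm; upper bush from 101 mm, shoulder (44 mm round) at 119 mm, neck 24 mm outside up to 139 mm, the bracket's highest point. Under the bushes only mat, in a notch of its foot.
- neck_top (a point): Centre of the mouth of the upper bush's neck, on the bush axis, 139 mm above the mat. The ring goes over this neck, the rod enters here.
- lower_exit (a point): Centre of the lower bush's underside, on the bush axis, 45 mm above the mat, where the rod's tip comes out.
- ring_center (a point): Loose black steel clamping ring lying flat on the mat: 44 mm outside, 29 mm bore, 14 mm high, 60 g; the point is its bore's centre, 7 mm above its underside. Along its +x a 17 mm wide pair of lugs with a pinch screw reaches 35.5 mm from the centre (screw head on +y, to 13 mm); grip it across its own y. Seated on the bracket's shoulder the point is 126 mm above the mat.
- rod_middle (a point): Middle of the loose steel guide rod: 12 mm diameter, 175 mm long, plain, about 150 g. It stands upright in a 14 mm hole of the wooden block, its tip 8 mm and its top 183 mm above the mat; z axis along the rod, up. It can lean up to 0.05 rad in its hole.
- rod_tip (a point): Lower end of the steel guide rod, on its axis; the last 4 mm taper to 6 mm diameter.
- brass_middle (a point): Middle of the loose brass rod, 12 mm diameter, 140 mm long (top 148 mm above the mat), standing in the block's other end hole; not wanted now.
- rod_block: Fixed pale wooden block, 56 x 144 x 50 mm high (long side along its y), origin at the centre of its underside, with three 14 mm holes, 42 mm deep, at y = -45, 0 and 45 mm. Steel and brass rod stand in the two outer holes, either way round; the middle hole is empty.
- hex_key: Loose steel hex key, 26 x 78 x 8 mm, lying on the mat right of the work; leave it.
- grease_tube: Loose white grease tube with a red cap, 33 x 128 x 26 mm, lying on the mat behind the work; leave it.

How it is judged:
By the outcome, as a careful person would: the job done as asked, in the order asked, and still so for the second after the job is handed in, while the arm keeps its last pose, push and grip.
It also fails if it takes over 70 s, if anything falls off the work surface, if the arm or the gripper's body presses on something with over 40 N, if the wrist force passes 120 N, or if a joint passes its speed limit or range.

## Robot

A 7-joint arm with a two-finger parallel gripper is mounted at the origin on a cart in front of the work surface, level with it; the furniture and walls round the work are solid. World frame = base frame: x ahead of the robot, y to its left, z up, the work surface at z = 0. Lengths are in m, angles in rad, forces in N, time in s.
With the tool pointing down it reaches from about 0.425 to 0.825 m from the base axis. Payload 3.6 kg.
Tool frame: the origin (TCP) lies where the fingers leave the gripper's body, on its centre line; the fingertips stand 73 mm ahead of it and the grasp point (between the pads) lies 54 mm ahead of it; z points along the fingers, y is the line along which they close (so a half turn about z gives the same grasp; the last joint's range is limited). The gripper opens to 85 mm and grips with 20 to 120 N. Pads are 22 mm wide; open, the fingers measure 114 mm over their backs; the gripper's body (76 mm by 85 mm) begins 54 mm behind the grasp point. The pads swing forward as they close: fully open they stand 13 mm farther back than shut.
Start: joints at [1.19, 0.615, -0.013, 1.423, 0.008, 1.103, -0.04], TCP at [0.226, -0.609, 0.304] pointing down, gripper open.
Joint ranges: [-3.12, 3.12], [-0.3, 2.06], [-1.34, 1.32], [0.26, 2.42], [-1.36, 4.5], [0.01, 1.98], [-2.84, 2.84]. Speed limits (rad/s): [2.79, 2.79, 3.14, 3.14, 3.14, 3.14, 3.14].

## Interface

Orientations are given as a unit quaternion [x, y, z, w].
In Python, from station import arm, snapshot, camera_info, ticket gives the robot as it stands. Calls block until the motion is done:
- arm.movep(position, orientation): joint-space move of the TCP to a pose.
- arm.line_to(position, velocity=0.15, ori=None): straight line of the TCP; ori=None keeps the orientation; velocity is the mean speed in m/s.
- arm.move_j(angles): joint-space move.
- arm.move_gripper(opening, effort=None): opening from 0.0 (shut) to 1.0 (fully open); effort is the grip in N (None keeps the last); returns when the fingers have stopped.
- arm.pause(seconds).
- arm.ik(position, orientation): joint angles nearest the present ones, or None.
- snapshot(name): name is "side" or "top"; returns the picture (384x512x3 uint8, blue, green, red); there is no depth.
- camera_info(name): a dict with "fx", "fy", "cx", "cy" (pixels), "R" (3x3) and "t" (3): a world point X has camera coordinates R X + t. Camera axes: x right, y down, z forward; pixel columns grow to the right and rows downward; lengths in m; the calibration is good to about 2 mm. A picture is of the moment at which its call begins. camera_info takes no time and is no camera call.
A pose or a line that the arm cannot do raises arm.MotionError and nothing moves.
- ticket.finish_job(): hands the job in; it is judged then, once.
Readings, each from a call of its own:
- arm.read_time(): time.
- arm.read_joint_positions(): joint angles.
- arm.read_dq(): joint speeds.
- arm.read_effort(): joint torques, N m.
- arm.read_tool_pos(): TCP position.
- arm.read_eef_rot(): TCP orientation.
- arm.read_ft_force(): force on the tool from outside, world axes, zero at the start.
- arm.read_wrist_torque(): the same for the moment, N m.
- arm.read_opening(): opening from 0.0 (shut) to 1.0 (fully open).
- arm.read_finger_force(): force on a finger pad.
Only numpy, scipy, OpenCV 4.12 (cv2) and the standard library are available. Lean on these libraries where they do the work, as an engineer would, in place of code of your own. Each camera call takes 0.05 s, during which the arm holds its last target. There are 200 camera calls.

## Working session

There is one attempt and no reset: what is moved stays moved. The work goes in short steps, each a Python script; the robot and the scene stay as the last script left them, time stands still between calls to the robot, and variables do not carry over. Pictures are saved under pics/ and viewed, at most 10 in all, crops included, and the job is handed in when it is done.

```bash
mkdir -p pics; ls; python3 - <<'E'
from station import arm,snapshot,camera_info
import cv2,numpy as np
for n in("side","top"):
    c=camera_info(n); print(n,c["fx"],c["fy"],c["cx"],c["cy"]); print(np.round(c["R"],4).tolist(),np.round(c["t"],4).tolist(), np.round(-np.array(c["R"]).T@np.array(c["t"]),3))
    im=snapshot(n); cv2.imwrite(f"pics/{n}0.png",cv2.resize(im,(800,600),interpolation=cv2.INTER_CUBIC))
print(arm.read_time(),arm.read_eef_rot(),arm.read_ft_force())
E
```

```text
pics
side 361.43656236615743 361.43656236615743 257.21201586592156 193.2126735003166
[[-0.9999, 0.0116, -0.0098], [0.0137, 0.4026, -0.9153], [-0.0067, -0.9153, -0.4027]] [0.5434, 0.0141, 1.0672] [0.55  0.965 0.448]
top 459.53938890307666 459.53938890307666 256.7071189419363 195.78608503342846
[[-0.0135, -0.9998, -0.0147], [-0.984, 0.0159, -0.1776], [0.1778, 0.012, -0.984]] [0.1991, 0.5721, 0.9726] [0.393 0.178 1.062]
0.1 [ 9.84297551e-01  1.76513387e-01 -2.42433528e-04 -1.13897616e-03] [-0.23796124  0.32736041 -0.14959717]
```

View pics/side0.png

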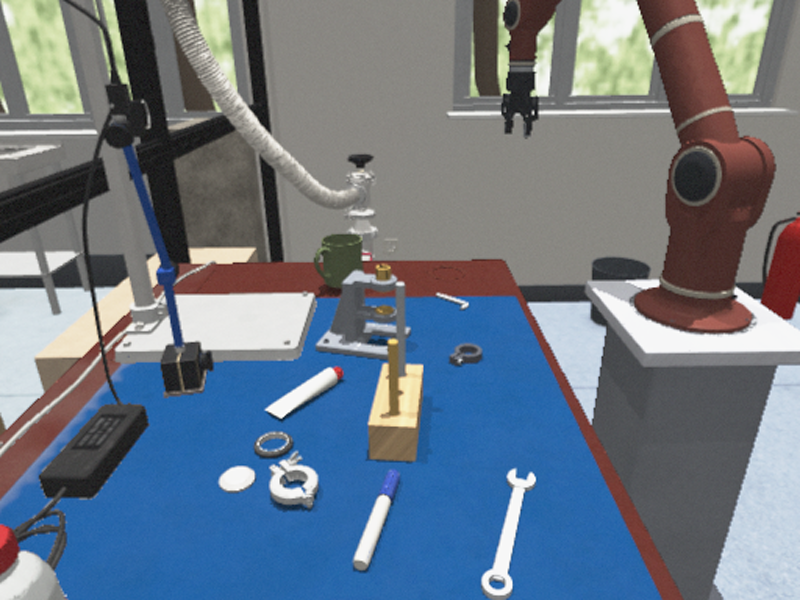

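View pics/top0.png

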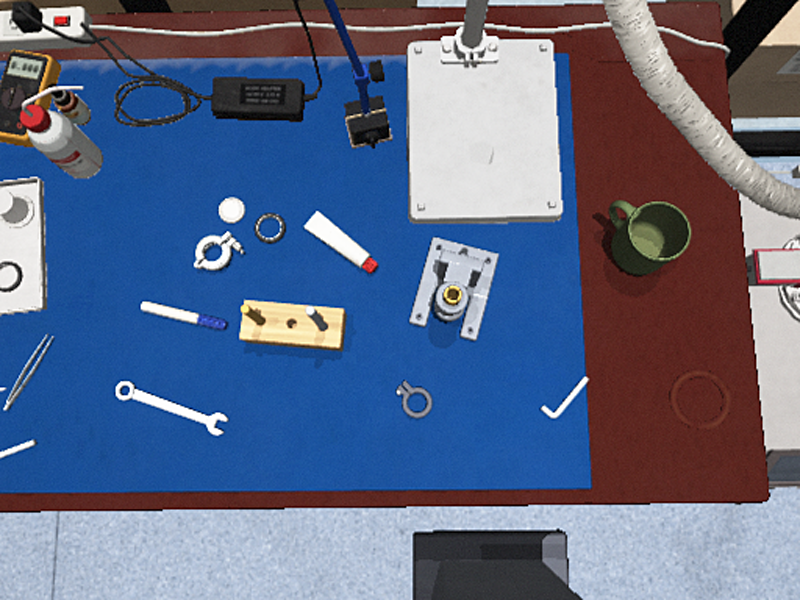

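Top view (800x600): the ring is at (414,401) with its lugs up-left at (400,386), and the neck mouth is at (453,294). The steel rod top is at (313,312), on the bracket side of the block, and the brass rod is at (248,310). Next I'll enlarge both.

```bash
python3 - <<'E'
import cv2
from station import snapshot
t=snapshot("top"); s=snapshot("side"); cv2.imwrite("pics/traw.png",t); cv2.imwrite("pics/sraw.png",s)
cv2.imwrite("pics/t1.png",cv2.resize(t[148:273,150:316],None,fx=4.8,fy=4.8,interpolation=cv2.INTER_CUBIC))
cv2.imwrite("pics/s1.png",cv2.resize(s[160:300,200:320],None,fx=4,fy=4,interpolation=cv2.INTER_CUBIC))
E
```

```text
(no output)
```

View pics/t1.png

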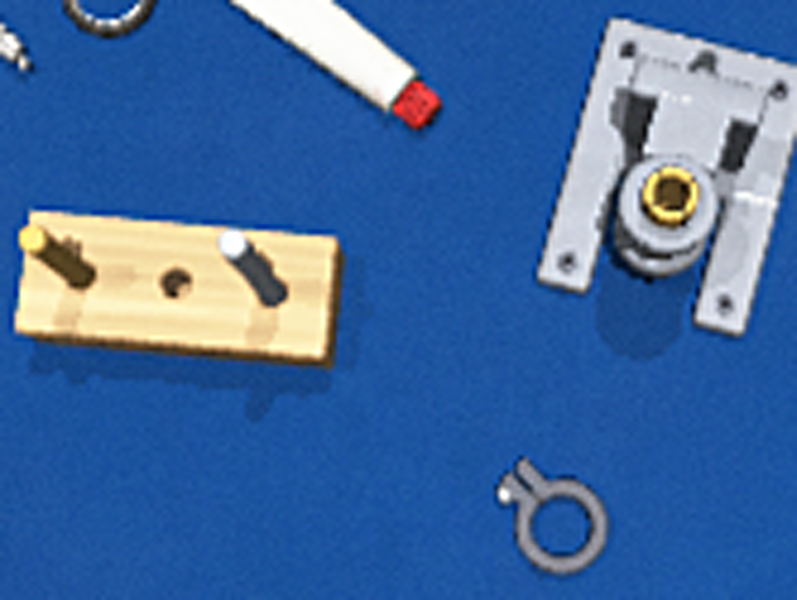

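View pics/s1.png

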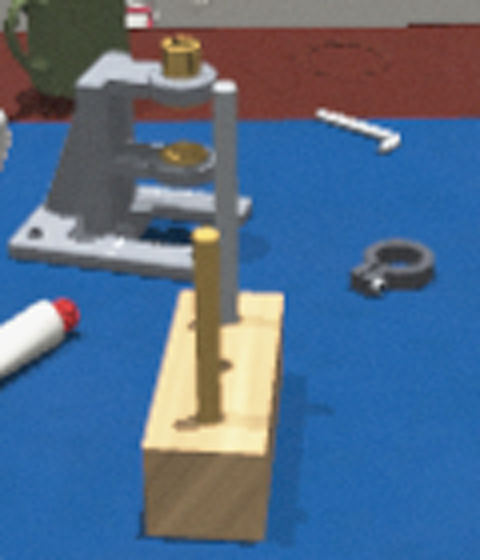

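The crops show (t1) the neck mouth at (671,194), rod top (234,243), rod base about (272,293), middle hole (177,283), and ring centre (562,525) with its lugs up-left. In s1 the neck top is at (182,41), rod top (225,86) and rod base (229,318).

```bash
cat > h.py <<'E'
import numpy as np,cv2
from scipy.optimize import least_squares
from scipy.spatial.transform import Rotation as Ro
from station import arm,snapshot,camera_info,ticket
C={n:{k:np.array(v) for k,v in camera_info(n).items()} for n in("side","top")}
def proj(n,X):
    c=C[n];p=c["R"]@np.asarray(X,float)+c["t"];return np.array([c["fx"]*p[0]/p[2]+c["cx"],c["fy"]*p[1]/p[2]+c["cy"]])
def atz(n,uv,z):
    c=C[n];d=c["R"].T@np.array([(uv[0]-c["cx"])/c["fx"],(uv[1]-c["cy"])/c["fy"],1]);o=-c["R"].T@c["t"];return o+d*(z-o[2])/d[2]
def tri(t,s):
    r=least_squares(lambda X:np.r_[proj("top",X)-t,proj("side",X)-s],[.6,0,.1]);return r.x,np.round(r.fun,2)
T1=lambda u,v:np.array([150+(u+.5)/4.8-.5,148+(v+.5)/4.8-.5])
S1=lambda u,v:np.array([200+(u+.5)/4-.5,160+(v+.5)/4-.5])
def down(yaw): # tool z down, tool y along yaw+90deg (tool x along yaw)
    x=np.array([np.cos(yaw),np.sin(yaw),0]);z=np.array([0,0,-1.]);return Ro.from_matrix(np.c_[x,np.cross(z,x),z]).as_quat()
def stat(m=""): print(m,"t",round(arm.read_time(),2),"p",np.round(arm.read_tool_pos(),4),"F",np.round(arm.read_ft_force(),1),"op",round(arm.read_opening(),3),"ff",round(arm.read_finger_force(),1))
E
python3 - <<'E'
from h import *
np.set_printoptions(precision=4,suppress=True)
print("neck",atz("top",T1(671,194),.139),atz("side",S1(182,41),.139),tri(T1(671,194),S1(182,41)))
print("rodtop",atz("top",T1(234,243),.183),atz("side",S1(225,86),.183),tri(T1(234,243),S1(225,86)))
print("rodbase",atz("top",T1(272,293),.05),atz("side",S1(229,318),.05)); print("midhole",atz("top",T1(177,283),.05),"brass",atz("top",T1(33,238),.148))
for p in [(30,211),(341,238),(330,358),(15,330)]: print("blk",atz("top",T1(*p),.05))
for p in [(610,18),(538,281),(745,335),(695,322),(592,292)]: print("brk",atz("top",T1(*p),.006))
# ring
t=cv2.imread("pics/traw.png");s=cv2.resize(t[148:273,150:316],None,fx=4.8,fy=4.8,interpolation=cv2.INTER_CUBIC).astype(int)
m=(s[...,0]-s[...,2]<60).astype(np.uint8);m[:440]=0;m[:,:480]=0;m[:,630:]=0
k,l,st,ce=cv2.connectedComponentsWithStats(m);i=1+np.argmax(st[1:,4]);m=(l==i).astype(np.uint8);print(st[i])
P=np.array([atz("top",T1(u,v),.010)[:2] for v,u in np.argwhere(m)]);
H=[c for c in cv2.findContours(m,cv2.RETR_CCOMP,cv2.CHAIN_APPROX_NONE)[0]]
H.sort(key=cv2.contourArea)
for c in H: print(cv2.contourArea(c),cv2.minEnclosingCircle(c))
def model(p): # render silhouette
    c,s_=np.cos(p[2]),np.sin(p[2]);M=np.zeros(m.shape,np.uint8)
    for z in(0,.014):
        pts=lambda L:np.array([(proj("top",[p[0]+c*x-s_*y,p[1]+s_*x+c*y,z])-[150,148]+.5)*4.8-.5 for x,y in L]).round().astype(np.int32)
        a=np.linspace(0,2*np.pi,60);cv2.fillPoly(M,[pts(np.c_[np.cos(a),np.sin(a)]*.022)],1);cv2.fillPoly(M,[pts([(0.01,-.0085),(.0355,-.0085),(.0355,.0085),(.01,.0085)])],1)
    return M
full=m.copy();cv2.drawContours(full,[c for c in H if cv2.contourArea(c)>3000],-1,1,-1)
from scipy.optimize import minimize
x0=np.r_[atz("top",T1(562,525),.012)[:2],.75];sc=np.array([.001,.001,.03])
b=min((minimize(lambda q:float((model(x0*[1,1,0]+[0,0,y]+q*sc)!=full).sum()),[0,0,0],method="Nelder-Mead",options=dict(initial_simplex=np.r_[np.zeros((1,3)),3*np.eye(3)])) for y in(.55,.8)),key=lambda r:r.fun)
for y in(.55,.8):
    r=minimize(lambda q:float((model(x0*[1,1,0]+[0,0,y]+q*sc)!=full).sum()),[0,0,0],method="Nelder-Mead",options=dict(initial_simplex=np.r_[np.zeros((1,3)),3*np.eye(3)]));print("ring",x0*[1,1,0]+[0,0,y]+r.x*sc,r.fun)
E
```

```text
neck [0.5744 0.1226 0.139 ] [0.5736 0.1171 0.139 ] (array([0.5738, 0.1227, 0.1411]), array([-0.  ,  0.11, -0.13, -0.02]))
rodtop [0.5484 0.3026 0.183 ] [0.5479 0.3032 0.183 ] (array([0.5482, 0.3026, 0.1828]), array([-0.01,  0.15, -0.15, -0.02]))
rodbase [0.5481 0.3035 0.05  ] [0.5472 0.302  0.05  ]
midhole [0.5535 0.3478 0.05  ] brass [0.5581 0.3925 0.148 ]
blk [0.5887 0.4173 0.05  ]
blk [0.5736 0.2714 0.05  ]
blk [0.5173 0.2765 0.05  ]
blk [0.5326 0.4228 0.05  ]
brk [0.6898 0.1423 0.006 ]
brk [0.5587 0.18   0.006 ]
brk [0.5309 0.0807 0.006 ]
brk [0.5375 0.1046 0.006 ]
brk [0.5529 0.1539 0.006 ]
[ 496  458  112  116 5533]
2811.0 ((560.2907104492188, 526.5), 31.205501556396484)
8093.5 ((552.0357055664062, 513.5714111328125), 62.779544830322266)
ring [0.4408 0.1709 0.7078] 350.0
ring [0.4407 0.1708 0.7219] 345.0
```

```bash
python3 - <<'E'
from h import *
print(arm.read_joint_positions())
for y in(.70,.70+np.pi,.70-np.pi):
    print(y,[np.round(q,2) if (q:=arm.ik(p,down(y))) is not None else None for p in([.4407,.1708,.28],[.4407,.1708,.0745],[.574,.122,.26])])
best=.70
q=arm.ik([.4407,.1708,.28],down(best))
if q is None: best-=np.pi
stat();arm.movep([.4407,.1708,.27],down(best));stat("above")
arm.line_to([.4407,.1708,.12],velocity=.2);stat("low")
cv2.imwrite("pics/t2.png",np.hstack([cv2.resize(snapshot("top")[180:300,200:300],None,fx=4,fy=4,interpolation=cv2.INTER_CUBIC),cv2.resize(snapshot("side")[160:280,260:360],None,fx=4,fy=4,interpolation=cv2.INTER_CUBIC)])[:600,:800])
E
```

```text
[ 1.18951439  0.61558109 -0.01262801  1.42427927  0.00807995  1.1033866
 -0.04042321]
0.7 [array([ 0.01,  0.43, -0.6 ,  1.94,  0.31,  0.87, -1.62]), array([-0.41,  0.73, -0.  ,  2.13,  0.01,  0.29, -1.29]), array([-0.04,  0.58, -0.34,  1.66,  0.23,  0.94, -1.33])]
3.8415926535897933 [array([ 0.32,  0.61, -1.15,  1.93,  0.65,  1.04,  1.16]), array([ 0.08,  0.87, -0.78,  2.11,  1.1 ,  0.65,  0.78]), array([ 0.37,  0.82, -1.15,  1.65,  0.79,  1.21,  1.31])]
-2.441592653589793 [array([ 0.32,  0.61, -1.15,  1.93,  0.65,  1.04,  1.16]), array([ 0.08,  0.87, -0.78,  2.11,  1.1 ,  0.65,  0.78]), array([ 0.37,  0.82, -1.15,  1.65,  0.79,  1.21,  1.31])]
 t 0.2 p [ 0.2257 -0.6092  0.3032] F [-0.3 -0.8  0.3] op 0.997 ff 0.0
above t 3.05 p [0.4412 0.17   0.2699] F [ 0.1 -0.3 -0.8] op 1.0 ff 0.0
low t 3.95 p [0.4412 0.1711 0.1206] F [0.1 0.4 0.3] op 1.003 ff 0.0
```

View pics/t2.png

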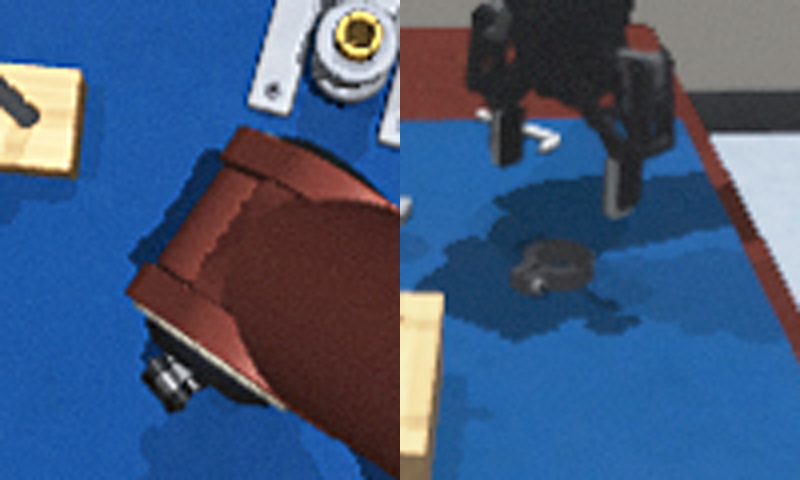

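The fingers straddle the ring symmetrically, with the ring in the side crop at about (555,265). I'll grip it and lift.

```bash
python3 - <<'E'
from h import *
arm.line_to([.4407,.1708,.0745],velocity=.1);stat("down")
arm.move_gripper(.3,40);stat("grip")
arm.line_to([.4407,.1708,.24],velocity=.2);stat("lift")
arm.line_to([.5741,.1223,.24],velocity=.2);stat("over")
cv2.imwrite("pics/s3.png",np.hstack([cv2.resize(snapshot("side")[110:240,200:300],None,fx=4,fy=4,interpolation=cv2.INTER_CUBIC),cv2.resize(snapshot("top")[110:240,230:330],None,fx=4,fy=4,interpolation=cv2.INTER_CUBIC)]))
E
```

```text
down t 4.66 p [0.4409 0.171  0.0748] F [-0.1  0.2 -0.3] op 0.996 ff 0.0
grip t 5.15 p [0.4409 0.1709 0.0754] F [-0.4 -0.5  6.6] op 0.496 ff 39.6
lift t 6.12 p [0.4401 0.1702 0.2391] F [ 0.   0.4 -0.6] op 0.499 ff 40.6
over t 6.98 p [0.5728 0.1231 0.2393] F [ 0.2  0.2 -1.4] op 0.493 ff 40.6
```

View pics/s3.png

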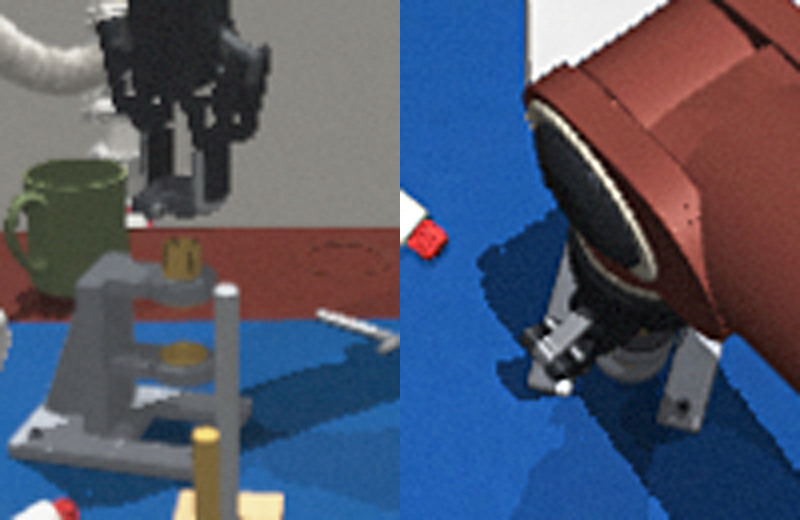

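The ring is held level, its body centred about (182,195) in the side crop, straight above the neck at (182,260). I'll descend in small steps with a force check.

```bash
python3 - <<'E'
from h import *
xy=np.array([.5741,.1223])
arm.line_to([*xy,.218],velocity=.1);arm.pause(.3);stat("pre");F0=arm.read_ft_force()
for z in np.arange(.214,.190,-.003):
    arm.line_to([*xy,z],velocity=.05);F=arm.read_ft_force()-F0
    print(round(z,4),np.round(F,1),np.round(arm.read_tool_pos(),4))
    if F[2]>5: break
stat("end")
E
```

```text
pre t 7.75 p [0.5743 0.1224 0.2185] F [ 0.3 -0.8 -0.4] op 0.494 ff 40.6
0.214 [-0.3 -0.3 -0.1] [0.574  0.1221 0.2137]
0.211 [-0.8  1.2 -0.3] [0.5741 0.1222 0.2107]
0.208 [-0.8  1.   0. ] [0.5741 0.1222 0.2077]
0.205 [-0.   2.1 -1.2] [0.5741 0.1222 0.2048]
0.202 [-0.   1.  -1.1] [0.5741 0.1222 0.2018]
0.199 [-0.2  0.6 -0.8] [0.5741 0.1222 0.1988]
0.196 [-0.5  0.3  0.4] [0.5741 0.1222 0.1958]
0.193 [-1.9 -0.   7.3] [0.5744 0.1225 0.1945]
end t 9.75 p [0.5744 0.1225 0.1945] F [-1.6 -0.8  7. ] op 0.49 ff 41.2
```

The ring is seated: TCP z is .1945 with 7 N of contact, and the ring slid freely over the neck. I'll release it, check by picture, and go over the steel rod.

```bash
python3 - <<'E'
from h import *
arm.move_gripper(.75);stat("open")
p=arm.read_tool_pos();arm.line_to([p[0],p[1],.27],velocity=.2);stat("up")
for y in(0,.35,-.35,np.pi):
    print(y,[np.round(q,2) if (q:=arm.ik(p,down(y))) is not None else None for p in([.5483,.303,.285],[.5483,.303,.207],[.5483,.303,.365],[.574,.1223,.365],[.574,.1223,.229])])
arm.movep([.5483,.303,.29],down(0));stat("over rod")
s=snapshot("side");t=snapshot("top")
cv2.imwrite("pics/s4.png",np.hstack([cv2.resize(s[90:240,190:290],None,fx=4,fy=4,interpolation=cv2.INTER_CUBIC),cv2.resize(t[110:260,230:330],None,fx=4,fy=4,interpolation=cv2.INTER_CUBIC)]))
E
```

```text
open t 10.09 p [0.5739 0.1223 0.1927] F [-0.1  0.2  0. ] op 0.752 ff 0.0
up t 10.62 p [0.5736 0.122  0.2696] F [0.3 0.1 0.1] op 0.75 ff 0.0
0 [array([-0.33,  0.62, -0.35,  1.52,  0.23,  1.05, -2.31]), array([-0.35,  0.7 , -0.32,  1.6 ,  0.27,  0.89, -2.34]), array([-0.33,  0.55, -0.37,  1.4 ,  0.2 ,  1.23, -2.28]), array([-0.01,  0.49, -0.38,  1.51,  0.19,  1.18, -1.99]), array([-0.03,  0.62, -0.34,  1.7 ,  0.26,  0.87, -2.06])]
0.35 [array([-0.28,  0.63, -0.44,  1.51,  0.29,  1.07, -2.01]), array([-0.3 ,  0.71, -0.42,  1.6 ,  0.34,  0.9 , -2.06]), array([-0.27,  0.56, -0.47,  1.39,  0.26,  1.24, -1.98]), array([ 0.05,  0.5 , -0.49,  1.51,  0.24,  1.19, -1.69]), array([ 0.02,  0.63, -0.44,  1.7 ,  0.33,  0.89, -1.77])]
-0.35 [array([-0.39,  0.61, -0.26,  1.52,  0.17,  1.04, -2.61]), array([-0.4 ,  0.69, -0.23,  1.6 ,  0.19,  0.87, -2.63]), array([-0.38,  0.54, -0.28,  1.4 ,  0.15,  1.22, -2.59]), array([-0.07,  0.48, -0.28,  1.52,  0.14,  1.17, -2.3 ]), array([-0.09,  0.61, -0.25,  1.7 ,  0.19,  0.86, -2.34])]
3.141592653589793 [array([ 0.04,  0.85, -1.16,  1.5 ,  0.79,  1.32,  0.37]), array([ 0.02,  0.93, -1.1 ,  1.59,  0.88,  1.19,  0.3 ]), array([ 0.04,  0.78, -1.21,  1.38,  0.72,  1.46,  0.44]), array([ 0.4 ,  0.73, -1.25,  1.5 ,  0.7 ,  1.41,  0.69]), array([ 0.37,  0.87, -1.15,  1.68,  0.85,  1.17,  0.56])]
over rod t 11.46 p [0.5485 0.3012 0.2884] F [-0.1 -1.1 -0. ] op 0.753 ff 0.0
```

View pics/s4.png

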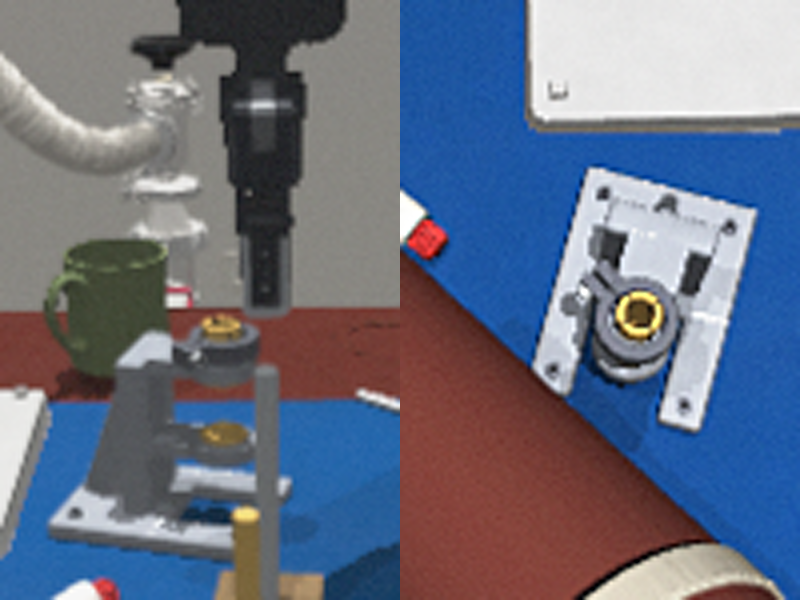

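The ring sits flat on the shoulder with the neck protruding: side crop (222,345), top crop (639,314). The fingers are in line with the steel rod (x≈266). Next I'll grasp the rod and bring it over the neck.

```bash
python3 - <<'E'
from h import *
arm.line_to([.5483,.303,.207],velocity=.12);stat("down")
arm.move_gripper(.0,60);stat("grip")
arm.pause(.2);stat("settled")
arm.line_to([.5483,.303,.27],velocity=.1);stat("lift1")
arm.line_to([.5483,.303,.365],velocity=.2);stat("lift2")
arm.line_to([.5741,.1223,.365],velocity=.15);arm.pause(.4);stat("over neck")
s=snapshot("side");cv2.imwrite("pics/sraw5.png",s)
cv2.imwrite("pics/s5.png",cv2.resize(s[70:195,205:285],None,fx=4.8,fy=4.8,interpolation=cv2.INTER_CUBIC))
for z in(.165,.265): print(z,proj("side",[.5741,.1223,z]))
print(proj("side",[.574,.1225,.139]))
E
```

```text
down t 12.4 p [0.5488 0.3032 0.2078] F [ 0.6  0.4 -0.5] op 0.751 ff 0.0
grip t 12.93 p [0.5485 0.303  0.2076] F [ 0.4 -0.2  3.2] op 0.127 ff 58.4
settled t 13.13 p [0.5486 0.303  0.2075] F [-0.5 -0.   3.8] op 0.12 ff 58.4
lift1 t 13.92 p [0.5478 0.3027 0.2691] F [ 0.2 -0.2 -1.6] op 0.121 ff 58.4
lift2 t 14.54 p [0.5478 0.3025 0.3634] F [-0.2 -0.7 -2. ] op 0.121 ff 58.4
over neck t 16.31 p [0.5741 0.1225 0.365 ] F [ 0.   0.2 -1.1] op 0.123 ff 58.4
0.165 [244.63719904 160.61101403]
0.265 [243.61808783 119.89354519]
[244.92594789 170.62496129]
```

View pics/s5.png

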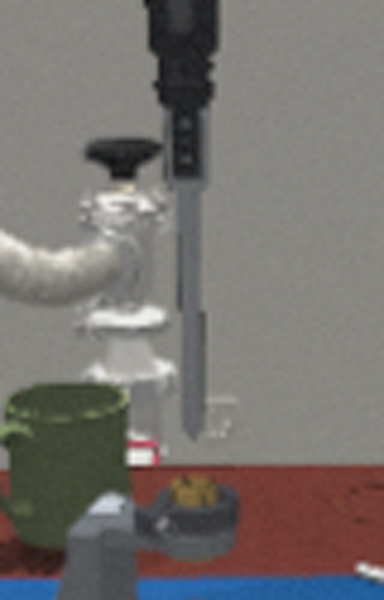

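The rod tip is at (193,437) in the crop, i.e. raw (244.8,160.6) against a predicted (244.6,160.2). It hangs nearly vertical above the neck at (194,490). Inserting with force checks.

```bash
python3 - <<'E'
from h import *
xy=np.array([.5741,.1225])
arm.line_to([*xy,.345],velocity=.1);arm.pause(.2);stat("pre");F0=arm.read_ft_force()
for z in np.append(np.arange(.340,.230,-.005),.2295):
    arm.line_to([*xy,z],velocity=.05);F=arm.read_ft_force()-F0;M=arm.read_wrist_torque()
    print(round(z-.1995,4),np.round(F,1),np.round(M,2),np.round(arm.read_tool_pos(),4))
    if F[2]>6 or np.hypot(*F[:2])>12: break
arm.pause(.3);stat("end")
E
```

```text
pre t 16.91 p [0.5744 0.1226 0.3457] F [ 0.3  0.1 -0.9] op 0.122 ff 58.4
0.1405 [-0.8 -1.2 -0.2] [-0.   -0.02  0.02] [0.5739 0.1224 0.3396]
0.1355 [-0.2 -0.2 -0.9] [-0.01 -0.06  0.  ] [0.574  0.1223 0.3345]
0.1305 [-0.1 -0.1 -0.7] [-0.1  -0.08  0.03] [0.574  0.1223 0.3295]
0.1255 [-0.8 -0.6 -1.1] [-0.19 -0.01 -0.  ] [0.574  0.1223 0.3245]
0.1205 [-0.3 -0.2 -0.8] [-0.18 -0.05 -0.  ] [0.574  0.1223 0.3195]
0.1155 [ 0.2 -0.1 -0.9] [-0.21 -0.1  -0.06] [0.574  0.1223 0.3145]
0.1105 [-0.4 -1.4 -1.3] [-0.26 -0.09  0.  ] [0.574  0.1223 0.3095]
0.1055 [ 0.1 -0.9 -0.1] [-0.26 -0.11 -0.04] [0.574  0.1224 0.3046]
0.1005 [ 0.  -1.  -1.4] [-0.3  -0.06 -0.02] [0.574  0.1223 0.2995]
0.0955 [-0.5 -1.1 -1.4] [-0.32 -0.15  0.01] [0.574  0.1224 0.2945]
0.0905 [ 0.2 -1.2 -1.1] [-0.31 -0.16 -0.  ] [0.574  0.1224 0.2895]
0.0855 [ 0.8 -1.5 -1.3] [-0.33 -0.19  0.03] [0.574  0.1223 0.2845]
0.0805 [ 1.  -1.5 -1.8] [-0.33 -0.24 -0.  ] [0.574  0.1223 0.2795]
0.0755 [-0.1 -2.2 -2.3] [-0.45 -0.16 -0.02] [0.574  0.1224 0.2745]
0.0705 [ 0.9 -2.  -0.9] [-0.49 -0.25 -0.04] [0.574  0.1223 0.2695]
0.0655 [ 0.8 -2.  -1.9] [-0.42 -0.34  0.01] [0.574  0.1223 0.2645]
0.0605 [ 1.  -2.1 -1.3] [-0.53 -0.35 -0.03] [0.5741 0.1223 0.2595]
0.0555 [ 0.8 -2.1 -1.7] [-0.55 -0.43 -0.07] [0.5741 0.1223 0.2545]
0.0505 [ 1.3 -2.3 -2. ] [-0.59 -0.55  0.03] [0.5741 0.1223 0.2495]
0.0455 [ 2.8 -2.7 -2.2] [-0.6  -0.59 -0.01] [0.5741 0.1222 0.2445]
0.0405 [ 2.9 -2.2 -2.7] [-0.69 -0.68  0.02] [0.5741 0.1222 0.2395]
0.0355 [ 2.9 -3.7 -2. ] [-0.78 -0.69 -0.01] [0.5742 0.1222 0.2345]
0.0305 [ 2.6 -3.7 -2.5] [-0.8  -0.78  0.01] [0.5742 0.1222 0.2295]
0.03 [ 2.1 -4.3 -1.6] [-0.88 -0.75 -0.06] [0.5742 0.1223 0.2295]
end t 23.21 p [0.5742 0.1223 0.2295] F [ 2.7 -4.2 -1.2] op 0.118 ff 58.7
```

```bash
python3 - <<'E'
from h import *
s=snapshot("side")
cv2.imwrite("pics/s6.png",cv2.resize(s[115:235,200:310],None,fx=5,fy=5,interpolation=cv2.INTER_CUBIC))
f=lambda X:np.round((proj("side",X)-[200,115]+.5)*5-.5,0)
print("exp tip",f([.574,.1225,.03]),"underside",f([.574,.1225,.045]),"neck",f([.574,.1225,.139]),"ringc",f([.574,.1225,.126]))
E
```

```text
exp tip [232. 477.] underside [231. 451.] neck [227. 280.] ringc [227. 305.]
```

View pics/s6.png

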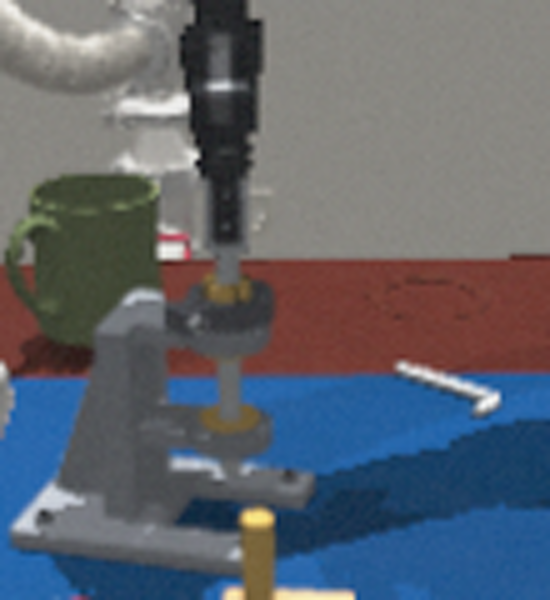

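The rod runs through the neck (227,285) and the lower bush (229,420). Its tip shows below the lower bush at about (232,475), where 15 mm protrusion predicts (232,477). The ring is seated and the other items are untouched, so I'm handing in.

```bash
python3 - <<'E'
from h import *
stat("final");print(ticket.finish_job())
E
```

```text
final t 23.26 p [0.5742 0.1223 0.2295] F [ 3.5 -3.6 -2.1] op 0.126 ff 58.7
the job is handed in; nothing more can be done
None
```

The job is handed in at 23 s: the ring sits on the shoulder, and the arm holds the steel rod through both bushes with its tip about 15 mm below the lower one; the brass rod, hex key and grease tube were left alone.

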